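# Square up the detector, then hold the cuvette in the light path

## Robot

A 6-joint arm with a two-finger parallel gripper is mounted at the origin on the work surface. World frame = base frame: x ahead of the robot, y to its left, z up, the work surface at z = 0. Lengths are in m, angles in rad, forces in N, time in s.
With the tool pointing down it reaches from about 0.35 to 0.775 m from the base axis. Payload 5.5 kg.
Tool frame: the origin (TCP) lies at the very end of the fingers, on their centre line; the grasp point (between the pads) lies env.hold_point_z behind it (env.hold_point_z is the distance from the TCP to the grasp point, in m); z points along the fingers, y is the line along which they close (so a half turn about z gives the same grasp; the last joint's range is limited). The gripper opens to 85 mm and grips with 20 to 120 N. Pads are 22 mm wide; open, the fingers measure 114 mm over their backs; the gripper's body (76 mm by 85 mm) begins 54 mm behind the grasp point. The pads swing forward as they close: fully open they stand 13 mm farther back than shut.
Start: joints at [1.132, 0.313, 0.046, 1.304, 0, 1.431], TCP at [0.169, 0.55, 0.231] pointing down, gripper open.
Joint ranges: [-2.76, 2.76], [-0.86, 1.69], [-1.03, 1.26], [-2.2, 2.34], [-1.47, 1.5], [-3.14, 3.14]. Speed limits (rad/s): [2.57, 2.57, 3.14, 3.14, 3.14, 3.14].

## Interface

Orientations are given as a unit quaternion [w, x, y, z].
In Python, from workcell import env gives the robot as it stands.
- The arm moves only by the tool carry_out, never from a script. Its argument "steps" is a list of rows, each a list of 3 entries, a list of its own where there are three numbers: the turn, a rotation vector about the tool's x, y, z in degrees, then the shift along the tool's x, y, z in cm, then the closure in counts, from 0 (fully open) to 255 (shut). A call has exactly 8 rows; each row is the pose to reach, as a shift and turn from the pose commanded when the call began, along the tool's axes at that moment; what a row does not reach only later rows make up. A row lasts 1/8 s, in which the tool goes at most 62.5 mm and 10.7 degrees, less where a joint would pass 70% of its speed; a pose out of reach is approached as far as the arm can. A call with a gripper value outside its range is refused whole. The fingers move at their own pace and stop on an object; "force" is the grip in N (left out, the last holds). Time passes only in rows, so rows that repeat a pose let the fingers close, or fill a call up. It gives the time, the measured TCP pose, the force, the opening and the grip force at its end, in the units of the state.
- env.get_state(): the state, without advancing time (a new reading comes with each control period).
- env.read_camera(name): name is "scene" or "top"; returns (picture, depth): 384x512x3 uint8, red, green, blue; 384x512 float32, m along the optical axis (not along the pixel's ray), 0 where there is no reading.
- env.get_calibration(name): a dict with "fx", "fy", "cx", "cy" (pixels), "D" ([k1, k2, p1, p2, k3] as OpenCV has them; the pictures are not rectified), "origin" and "orientation" of the camera in the world. Camera axes: x right, y up, looking along -z (the intrinsics and any distortion apply to the point x, -y, -z); pixel columns grow to the right and rows downward; lengths in m; the calibration is good to about 2 mm. A picture is of the moment at which its call begins. get_calibration takes no time and is no camera call.
- env.hand_in(): hands the job in; it is judged then, once.
The state is a dict: "clock": time; "joint_pos": joint angles; "qvel": joint speeds; "tau": joint torques, N m; "tcp_pos": TCP position; "orientation": TCP orientation; "wrist_force": force on the tool from outside, world axes, zero at the start; "ft_torque": the same for the moment, N m; "finger_gap": finger opening in m; "grip_force": force on a finger pad.
Only numpy, scipy, OpenCV 4.12 (cv2) and the standard library are available. Lean on these libraries where they do the work, as an engineer would, in place of code of your own. Each camera call takes 0.05 s, during which the arm holds its last target. There are 200 camera calls.

## Task

On the open photometer bench, first push the loose detector block into the corner of the steel fence until it sits square and flush against both bars. Then take the open-topped cuvette (the one without a stopper) out of the white rack, touching it with the fingers only on its two long frosted sides, never on the clear end windows, and finish while holding it still and upright in the middle of the light path, level with the lamp lens and with the windows facing lamp and detector, touching nothing but the gripper. Leave the stoppered cell, the bottle and the carton alone.

Things in the scene. Friction and masses are not known exactly. Their poses are not given: they have to be found in the camera images.
- light_path (a point): Middle of the photometer bench's light path: a point in mid-air on the lamp lens axis, 60 mm above the work surface, 80 mm in front of the lens. x is the level light path, pointing from the lamp to the detector's seat; y is level across it, z up. All bench sizes are given in this frame.
- photometer: The fixed bench: aluminium base plate 325 mm long (x) by 140 mm (y -85 to +55 mm), top 8 mm above the work surface; white lamp housing x -160 to -90 mm, 70 mm wide, top 82 mm above the work surface, lens barrel reaching to x = -80 mm. Origin on the work surface, 10 mm towards -x from below light_path, same axes.
- fence_corner (a point): Inner corner of the fence, on the base plate's top: two fixed steel bars 12 mm thick, tops 28 mm above the work surface. In the frame of light_path the end bar's inner face is at x = +140 mm (it runs from y -70 to +47) and the side bar's at y = +35 mm (it runs from x +55 to +140). Axes as light_path.
- detector_mid (a point): Loose detector block, 0.25 to 0.5 kg: its centre, half-way up, 37 mm above its underside. Square aluminium foot 70 x 70 x 26 mm high; grey head 40 x 40 mm, top 74 mm above the underside; round window on its -x side. Starts on the base plate 15 to 30 mm short of its seat, turned up to 15 degrees. Seated: at x +105 mm, y 0 of light_path, axes parallel.
- detector: The detector block; origin at the centre of its underside, axes as detector_mid.
- cuvette_mid (a point): Open-topped cuvette, its centre half-way up: 42.5 mm long (x), 12.5 wide (y), 45 high (z), 36 g. The two long sides (+y, -y) are frosted; the narrow ends (+x, -x) are the clear windows; either end may face the lamp. It starts upright in one of the rack's two slots, 12 mm deep, about 1 mm of play; its top 33 mm stand free above the rack.
- cuvette: The same cuvette; origin at the centre of its underside, axes as cuvette_mid.
- cuvette_window_a: The cuvette's clear end window at its -x end, 8.5 mm wide, full height, 0.5 mm proud of the frosted sides; origin as cuvette.
- cuvette_window_b: The cuvette's clear end window at its +x end, likewise; origin as cuvette.
- rack: White rack (fixed), 170 mm (x) by 50 mm (y) by 24 mm high; origin at the centre of its underside. Two slots along x, end to end, centred at x = -40 and +40 mm: one holds the cuvette, the other the stoppered cell.
- stoppered_mid (a point): A cell like the cuvette but closed with a white round stopper, 18 mm across, standing 14 mm above it; this point is the centre of its 45 mm high glass body. It stays in its slot.
- bottle: Amber reagent bottle, 56 mm across, 110 mm high; origin at the centre of its underside. A bystander.
- carton: Small carton, 50 x 90 x 60 mm high; origin at the centre of its underside. A bystander.
Mind the look-alikes: they are no part of the job. What is meant by the detector is not red, and is the smaller of those in its own colour.

How it is judged:
On the way, in this order (a step that is already met when the one before it is completed fails the run):
1. the detector block sits square and flush in the fence corner (x of detector_mid in the frame of light_path between 0.1025 and 0.1075 m and y of detector_mid in the frame of light_path between -0.0025 and 0.0025 m and angle between the x axis of detector_mid and the x axis of light_path, either way round below 0.035 rad and angle between detector_mid's own z axis and vertical below 0.035 rad), for 0.3 s.
2. the cuvette is lifted out of the rack in the fingers (height (world z) of cuvette_mid above 0.055 m and contact force between the fingers and cuvette above 0.5 N), for 0.2 s.
At the end, for the whole second after the job is handed in: Detector within 3 mm of both bars, square to 0.035 rad. Cuvette held still (< 0.02 m/s) in the fingers only, centre within 25 mm along, 6 mm across and 8 mm in height of the middle of the light path, along it and upright within 0.12 rad, clear of bench, detector and rack (x of detector_mid in the frame of light_path between 0.102 and 0.1075 m and y of detector_mid in the frame of light_path between -0.003 and 0.0025 m and angle between the x axis of detector_mid and the x axis of light_path, either way round below 0.035 rad and angle between detector_mid's own z axis and vertical below 0.035 rad and x of cuvette_mid in the frame of light_path between -0.025 and 0.025 m and y of cuvette_mid in the frame of light_path between -0.006 and 0.006 m and z of cuvette_mid in the frame of light_path between -0.008 and 0.008 m and angle between the x axis of cuvette_mid and the x axis of light_path, either way round below 0.12 rad and angle between cuvette_mid's own z axis and vertical below 0.12 rad and contact force between the fingers and cuvette above 0.5 N and linear speed of cuvette below 0.02 m/s and contact force between cuvette and photometer below 0.05 N and contact force between cuvette and detector below 0.05 N and contact force between cuvette and rack below 0.05 N); the arm keeps its last pose, push and grip.
It fails at once if the gripper touches a clear window of the cuvette (contact force between any of the arm, the fingers and cuvette_window_a above 0.5 N or contact force between any of the arm, the fingers and cuvette_window_b above 0.5 N).
It fails at once if the stoppered cell is disturbed (distance of stoppered_mid from where it was at the start of the episode above 0.01 m).
It fails at once if the bottle or the carton is disturbed (distance of any of bottle, carton from where it was at the start of the episode above 0.015 m).
It also fails if it takes over 72 s, if anything falls off the work surface, if the arm or the gripper's body presses on something with over 40 N, if the wrist force passes 120 N, or if a joint passes its speed limit or range.

## Working session

There is one attempt and no reset: what is moved stays moved. The work goes in short steps, Python scripts to look and compute and a tool call to move; the robot and the scene stay as the last step left them, time stands still between calls to the robot, and variables do not carry over. Pictures are saved under pics/ and viewed, at most 10 in all, crops included, and the job is handed in when it is done.

Besides the shell and the picture viewer there is one more tool, called after "Request:" as name(argument=value, ...) on one line, values as JSON. carry_out: Moves the arm, as the interface text tells. Its arguments: {"type":"object","properties":{"steps":{"type":"array","items":{"type":"array"}},"force":{"type":"number"}},"required":["steps"]}

```bash
ls; mkdir -p pics; cat > h.py <<'E'
import numpy as np, cv2
from scipy.spatial.transform import Rotation as R
from workcell import env
def rot(q): return R.from_quat([q[1],q[2],q[3],q[0]])
def cloud(name):
    """picture, world points HxWx3 (nan where no depth)"""
    im,d=env.read_camera(name); c=env.get_calibration(name)
    K=np.array([[c['fx'],0,c['cx']],[0,c['fy'],c['cy']],[0,0,1]])
    v,u=np.mgrid[:d.shape[0],:d.shape[1]]
    n=cv2.undistortPoints(np.stack([u,v],-1).reshape(-1,1,2).astype(float),K,np.array(c['D'])).reshape(d.shape+(2,))
    p=np.dstack([n[...,0]*d,-n[...,1]*d,-d])
    w=rot(c['orientation']).apply(p.reshape(-1,3)).reshape(p.shape)+c['origin']
    w[d==0]=np.nan
    return im,w
def save(n,im,s=1): cv2.imwrite(n,cv2.resize(im[...,::-1],None,fx=s,fy=s,interpolation=cv2.INTER_CUBIC))
E
python3 - <<'E'
from h import *
for n in('scene','top'):
    im,w=cloud(n); save(f'pics/{n}0.png',im,1.5); np.savez(f'{n}0.npz',im=im,w=w); print(n,env.get_calibration(n))
print(env.get_state(),env.hold_point_z)
E
```

```text
pics
scene {'fx': 437.1135787846145, 'fy': 437.1135787846145, 'cx': 255.73599881539863, 'cy': 189.37891541001417, 'D': array([-0.13099981,  0.        ,  0.        ,  0.        ,  0.        ]), 'origin': array([ 1.24895784, -0.41372975,  0.72255473]), 'orientation': array([0.78624118, 0.37942112, 0.20928413, 0.44052761])}
top {'fx': 490.2407332243695, 'fy': 490.2407332243695, 'cx': 250.5327077814069, 'cy': 195.47193455647778, 'D': array([-0.13545087,  0.        ,  0.        ,  0.        ,  0.        ]), 'origin': array([0.46979454, 0.01702426, 1.27651905]), 'orientation': array([ 0.71586643,  0.03693757, -0.02346062, -0.69686475])}
{'clock': 0.1, 'joint_pos': array([ 1.13240128e+00,  3.13962637e-01,  4.50775183e-02,  1.30362339e+00,
       -2.59405781e-05,  1.43115355e+00]), 'qvel': array([-0.00139854, -0.00194354,  0.00266009,  0.00097374, -0.00054639,
       -0.00076752]), 'tau': array([ 3.07965092e-03, -4.81724238e+01,  2.99245155e+01,  1.27864850e-02,
       -8.49587605e-05,  2.17086944e-05]), 'tcp_pos': array([0.1690757 , 0.54908444, 0.23047066]), 'orientation': array([-2.31564321e-04,  1.48821177e-01,  9.88863754e-01, -8.24281993e-04]), 'wrist_force': array([-0.41864215, -0.37855331, -0.59694345]), 'ft_torque': array([-0.02427488,  0.04003424, -0.02031731]), 'grip_force': 0.0, 'finger_gap': 0.08552894649663796} 0.0187
```

View pics/top0.png

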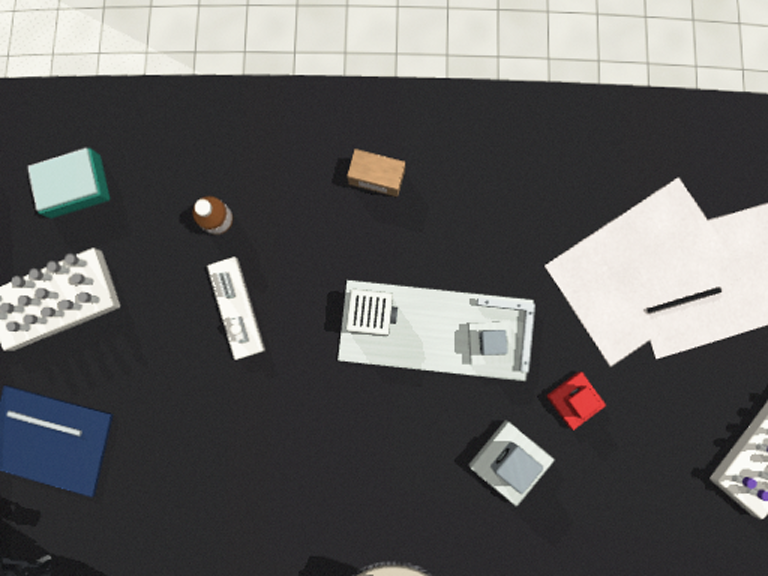

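View pics/scene0.png

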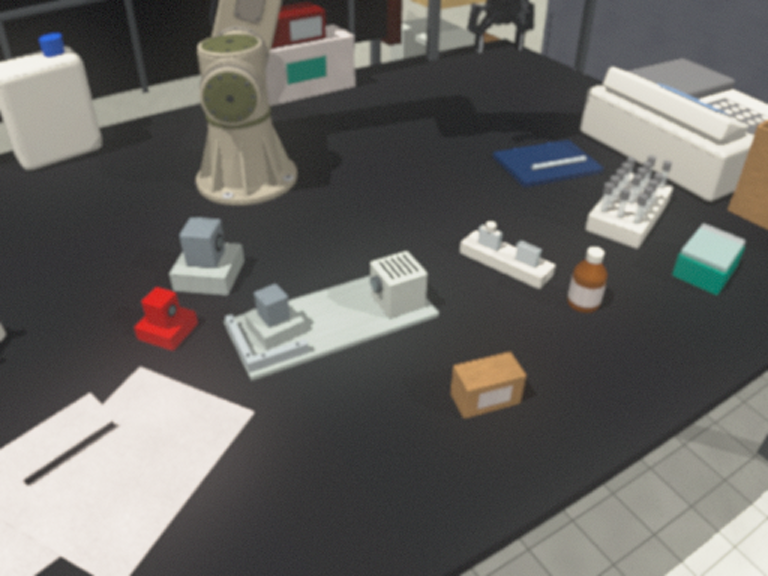

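Detector look-alikes, as pixels in the 1.5x top view:
- Small grey block on the plate at (490,342).
- Bigger grey block at (512,462).
- Red block at (577,400).

I choose the small grey one. The cuvette candidates are the rack slot at (223,285), which looks open-topped, and the one at (235,328), which looks stoppered. Next I'll measure and check these in close crops.

```bash
cat > m.py <<'E'
from h import *
a=np.load('top0.npz'); im,w=a['im'],a['w']; b=np.load('scene0.npz'); ims,ws=b['im'],b['w']
def reg(w,x0,x1,y0,y1,z0,z1):
    with np.errstate(invalid='ignore'):
        return (w[...,0]>x0)&(w[...,0]<x1)&(w[...,1]>y0)&(w[...,1]<y1)&(w[...,2]>z0)&(w[...,2]<z1)
def rect(m,w,tag):
    # keep largest component
    n,l,s,c=cv2.connectedComponentsWithStats(m.astype(np.uint8)); k=1+np.argmax(s[1:,4]); m=l==k
    p=w[m]; r=cv2.minAreaRect(p[:,:2].astype(np.float32)*1000)
    print(tag,len(p),'c',np.round(r[0],1),'size',np.round(r[1],1),'ang',round(r[2],1),'z',np.round(np.percentile(p[:,2],[5,50,95])*1000,1))
E
python3 - <<'E'
from m import *
for (u,v) in [(490,342),(370,312),(223,285),(235,328),(212,215),(376,172),(340,360),(526,380),(533,300),(346,282),(300,400),(253,353)]:
    print((u,v),np.round(w[int(v/1.5),int(u/1.5)]*1000,1))
def tl(W,t):
    x,y=w[int(342/1.5),int(490/1.5)][:2]; 
    rect(reg(W,x-.2,x+.2,y-.15,y+.33,.005,.09),W,t+' plate')
    rect(reg(W,x-.06,x+.06,y-.045,y+.06,.065,.10),W,t+' head')
    rect(reg(W,x-.06,x+.06,y-.03,y+.07,.030,.042),W,t+' foot')
    x,y=w[208,247][:2]; rect(reg(W,x-.07,x+.07,y-.07,y+.07,.072,.10),W,t+' lamp')
    x,y=w[205,155][:2]; rect(reg(W,x-.2,x+.15,y-.07,y+.07,.010,.030),W,t+' rack')
    x,y=w[190,149][:2]; rect(reg(W,x-.04,x+.04,y-.04,y+.04,.034,.07),W,t+' cuvA')
    x,y=w[219,157][:2]; rect(reg(W,x-.04,x+.04,y-.04,y+.04,.034,.07),W,t+' cuvB')
    x,y=w[143,141][:2]; rect(reg(W,x-.06,x+.06,y-.06,y+.06,.03,.15),W,t+' bottle')
    x,y=w[115,251][:2]; rect(reg(W,x-.1,x+.1,y-.1,y+.1,.03,.15),W,t+' carton')
tl(w,'top'); tl(ws,'scene')
A=cv2.resize(im[165:245,130:200],None,fx=5,fy=5,interpolation=cv2.INTER_CUBIC)[:400]
B=cv2.resize(im[185:265,295:365],None,fx=5,fy=5,interpolation=cv2.INTER_CUBIC)[:400]
save('pics/crop.png',np.hstack([A,B]))
E
```

```text
(490, 342) [ 497.2 -144.9   80.6]
(370, 312) [540.7  51.4  83.4]
(223, 285) [581.3 301.6  54. ]
(235, 328) [510.6 274.5  70.1]
(212, 215) [695.2 317.3  87.4]
(376, 172) [780.6  48.7  61.7]
(340, 360) [461.  103.    6.2]
(526, 380) [ 435.6 -219.5    0.7]
(533, 300) [ 574.2 -231.3   -2.1]
(346, 282) [597.3  97.4  -2.4]
(300, 400) [391.7 168.7   2.8]
(253, 353) [469.4 251.5  23.4]
top plate 5988 c [518.3 -63.5] size [329.1 145.4] ang 84.6 z [ 5.6  9.7 83. ]
top head 287 c [ 497.5 -153.3] size [39.1 43. ] ang 1.5 z [75.1 81.2 84.5]
top foot 332 c [ 498.2 -146.2] size [71.  57.1] ang 1.4 z [30.7 33.8 37.1]
top lamp 820 c [541.7  47.1] size [79.8 69.9] ang 85.3 z [77.3 81.5 85.5]
top rack 1037 c [545.9 285.9] size [171.9  51.9] ang 18.3 z [17.8 23.1 27.3]
top cuvA 94 c [584.  297.8] size [43. 14.] ang 18.3 z [36.1 50.7 58.8]
top cuvB 91 c [508.  272.7] size [41.7 14.9] ang 23.6 z [39.1 56.7 69.4]
top bottle 450 c [703.5 327. ] size [53.7 56.7] ang 21.2 z [ 39.1  76.4 110.8]
top carton 782 c [785.9  48.4] size [91.1 52.3] ang 76.1 z [41.1 59.3 63.4]
scene plate 5777 c [517.9 -61. ] size [325.7 145.5] ang 85.3 z [ 6.5 11.9 82.5]
scene head 291 c [ 499.7 -153.2] size [43. 39.] ang 5.3 z [66.7 80.9 83.9]
scene foot 247 c [ 499.8 -145.3] size [72.5 58.7] ang 0.3 z [31.4 34.  40.3]
scene lamp 605 c [543.4  46.9] size [79.2 71.5] ang 84.6 z [74.2 82.  84.4]
scene rack 757 c [546.1 285.4] size [170.5  55.7] ang 19.4 z [12.6 23.9 27. ]
scene cuvA 154 c [584.3 299.8] size [42.2 19.7] ang 24.2 z [35.9 49.4 58.6]
scene cuvB 159 c [509.1 272.6] size [43.7 16.5] ang 21.0 z [35.9 51.1 66.4]
scene bottle 627 c [707.3 322.4] size [54.  43.7] ang 11.0 z [ 34.5  70.6 110.3]
scene carton 1157 c [786.4  48.4] size [92.5 52. ] ang 76.4 z [33.9 58.7 62. ]
```

View pics/crop.png

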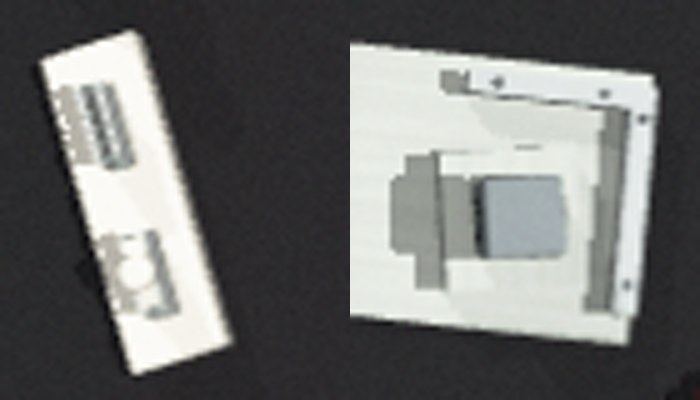

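The left crop shows the open cuvette with a hollow rectangular top at crop (108,125), and the stoppered cell with a round stopper at (135,265). The right crop shows the grey detector head at (523,217), short of the white fence bars on its right and top. So the choices hold. Next I'll plan the approach to the detector.

```bash
cat > plan.py <<'E'
import sys
from h import *
# world target x y z (mm), yaw of tool y (deg); frame LP
LP=np.array([.532,-.0733,.06]); YAW=-95.
RL=R.from_euler('z',YAW,degrees=True)
def plan(p,yaw,sel=True):
    s=env.get_state(); r=rot(s['orientation'])
    yv=np.array([np.cos(np.radians(yaw)),np.sin(np.radians(yaw)),0]); z=np.array([0,0,-1.])
    t=R.from_matrix(np.column_stack([np.cross(yv,z),yv,z]))
    print('turn deg',np.round(np.degrees((r.inv()*t).as_rotvec()),2),'shift cm',np.round(r.inv().apply(np.array(p)/1000-s['tcp_pos'])*100,2))
def show():
    s=env.get_state(); r=rot(s['orientation']).as_matrix()
    print('t',round(s['clock'],2),'tcp',np.round(s['tcp_pos']*1000,1),'LP',np.round(RL.inv().apply(s['tcp_pos']-LP)*1000,1),'yaw',round(np.degrees(np.arctan2(r[1,1],r[0,1])),2),'F_lp',np.round(RL.inv().apply(s['wrist_force']),1),'j6',round(s['joint_pos'][5],2))
    print('LP axes in tool',np.round(rot(s['orientation']).inv().apply(RL.as_matrix().T),3).tolist())
if __name__=='__main__':
    show()
    if len(sys.argv)>1: plan([float(v) for v in sys.argv[1:4]],float(sys.argv[4]))
E
python3 plan.py 499 -153 180 1.5
```

```text
t 0.1 tcp [169.1 549.1 230.5] LP [-588.4 -415.8  170.5] yaw 72.88 F_lp [ 0.4 -0.4 -0.6] j6 1.43
LP axes in tool [[-0.21, -0.978, 0.002], [-0.978, 0.21, -0.001], [0.0, -0.002, -1.0]]
turn deg [-9.000e-02  5.000e-02  7.138e+01] shift cm [-52.2  -57.38   5.13]
```

Request:
carry_out(steps=[[[0,0,9],[-6,-6.6,0],0],[[0,0,18],[-10,-11,0],0],[[0,0,27],[-14,-15.4,0],0],[[0,0,36],[-18,-19.8,0],0],[[0,0,44],[-22,-24.2,0],0],[[0,0,52],[-26,-28.7,0],0],[[0,0,60],[-30,-33,0],0],[[0,0,71.4],[-34,-37.4,0],0]])

```text
clock: 1.1
tcp_pos: [0.3822, 0.0951, 0.2313]
orientation: [0.0, 0.696, 0.718, 0.0]
wrist_force: [2.2, -0.1, 0.3]
finger_gap: 0.0856
grip_force: 0.0
```

```bash
python3 plan.py 499 -153 160 1.5
```

```text
t 1.1 tcp [382.2  95.1 231.3] LP [-154.7 -164.   171.3] yaw 1.81 F_lp [-0.1  2.2  0.3] j6 1.58
LP axes in tool [[-0.993, -0.119, -0.0], [-0.119, 0.993, 0.0], [0.0, 0.0, -1.0]]
turn deg [ 0.03 -0.02  0.31] shift cm [-25.16  10.89   7.12]
```

Request:
carry_out(steps=[[[0,0,0],[-5,2.2,0],0],[[0,0,0],[-10,4.4,0],0],[[0,0,0],[-15,6.6,0],0],[[0,0,0],[-20,8.8,3],0],[[0,0,0],[-25.1,10.9,7],0],[[0,0,0],[-25.1,10.9,7],0],[[0,0,0],[-25.1,10.9,7],0],[[0,0,0],[-25.1,10.9,7],0]])

```text
clock: 2.1
tcp_pos: [0.5001, -0.1488, 0.1623]
orientation: [0.0, 0.693, 0.721, 0.0]
wrist_force: [0.6, 0.1, -0.4]
finger_gap: 0.0851
grip_force: 0.0
```

```bash
python3 plan.py 499 -153 46 1.5
```

```text
t 2.1 tcp [ 500.1 -148.8  162.3] LP [ 78.  -25.2 102.3] yaw 2.21 F_lp [-0.1  0.6 -0.4] j6 1.09
LP axes in tool [[-0.992, -0.126, 0.0], [-0.126, 0.992, 0.001], [-0.0, 0.001, -1.0]]
turn deg [0.06 0.01 0.71] shift cm [-0.42 -0.13 11.63]
```

Request:
carry_out(steps=[[[0,0,0],[0,0,4],0],[[0,0,0],[0,0,8],0],[[0,0,0],[0,0,11.6],0],[[0,0,0],[0,0,11.6],0],[[0,0,0],[0,0,11.6],100],[[0,0,0],[0,0,11.6],180],[[0,0,0],[0,0,11.6],255],[[0,0,0],[0,0,11.6],255]], force=25)

```text
clock: 3.1
tcp_pos: [0.5006, -0.1501, 0.047]
orientation: [0.001, 0.694, 0.72, 0.0]
wrist_force: [-1.4, 1.6, 7.5]
finger_gap: 0.0399
grip_force: 27.4
```

```bash
python3 plan.py 499 -153 46 1.5
```

```text
t 3.1 tcp [ 500.6 -150.1   47. ] LP [ 79.2 -24.5 -13. ] yaw 2.14 F_lp [-1.5 -1.5  7.5] j6 1.09
LP axes in tool [[-0.992, -0.124, 0.001], [-0.124, 0.992, 0.002], [-0.001, 0.002, -1.0]]
turn deg [0.1  0.05 0.64] shift cm [-0.29 -0.18  0.1 ]
```

Request:
carry_out(steps=[[[0,0,1.2],[-0.4,0.3,0],255],[[0,0,2.4],[-0.8,0.6,0],255],[[0,0,3.6],[-1.2,0.9,0],255],[[0,0,4.8],[-1.6,1.2,0],255],[[0,0,6],[-2,1.6,0],255],[[0,0,7.1],[-2.2,1.8,0],255],[[0,0,7.1],[-2.2,1.8,0],255],[[0,0,7.1],[-2.2,1.8,0],255]])

```text
clock: 4.1
tcp_pos: [0.5188, -0.1698, 0.047]
orientation: [-0.001, 0.737, 0.676, 0.001]
wrist_force: [-3.8, 6.5, 10.3]
finger_gap: 0.0396
grip_force: 27.7
```

```bash
python3 plan.py
```

```text
t 4.1 tcp [ 518.8 -169.8   47. ] LP [ 97.3  -4.7 -13. ] yaw -4.93 F_lp [-6.1 -4.3 10.3] j6 1.19
LP axes in tool [[-1.0, -0.001, -0.002], [-0.001, 1.0, 0.001], [0.002, 0.001, -1.0]]
```

Request:
carry_out(steps=[[[0,0,0],[-0.1,0.1,0],255],[[0,0,0],[-0.2,0.2,0],255],[[0,0,0],[-0.3,0.3,0],255],[[0,0,0],[-0.4,0.4,0],255],[[0,0,0],[-0.4,0.4,0],255],[[0,0,0],[-0.4,0.4,0],255],[[0,0,0],[-0.4,0.4,0],255],[[0,0,0],[-0.4,0.4,0],255]])

```text
clock: 5.1
tcp_pos: [0.522, -0.1738, 0.047]
orientation: [-0.001, 0.737, 0.676, 0.001]
wrist_force: [-5.4, 8.0, 11.9]
finger_gap: 0.0393
grip_force: 27.9
```

```bash
python3 plan.py
```

```text
t 5.1 tcp [ 522.  -173.8   47. ] LP [101.   -1.3 -13. ] yaw -4.91 F_lp [-7.5 -6.  11.9] j6 1.19
LP axes in tool [[-1.0, -0.002, -0.003], [-0.002, 1.0, -0.0], [0.003, -0.0, -1.0]]
```

Request:
carry_out(steps=[[[0,0,0],[-0.1,0.1,0],255],[[0,0,0],[-0.2,0.2,0],255],[[0,0,0],[-0.2,0.2,0],255],[[0,0,0],[-0.2,0.2,0],255],[[0,0,0],[-0.2,0.2,0],255],[[0,0,0],[-0.2,0.2,0],255],[[0,0,0],[-0.2,0.2,0],255],[[0,0,0],[-0.2,0.2,0],255]])

```text
clock: 6.1
tcp_pos: [0.5224, -0.1744, 0.0471]
orientation: [-0.003, 0.737, 0.676, 0.001]
wrist_force: [-9.4, 10.5, 16.8]
finger_gap: 0.0398
grip_force: 28.5
```

```bash
python3 plan.py
```

```text
t 6.1 tcp [ 522.4 -174.4   47.1] LP [101.6  -0.7 -12.9] yaw -4.88 F_lp [ -9.7 -10.3  16.8] j6 1.19
LP axes in tool [[-1.0, -0.002, -0.005], [-0.002, 1.0, -0.003], [0.005, -0.003, -1.0]]
```

Request:
carry_out(steps=[[[0,0,0],[-0.1,0.1,0],255],[[0,0,0],[-0.2,0.2,0],255],[[0,0,0],[-0.2,0.2,0],255],[[0,0,0],[-0.2,0.2,0],255],[[0,0,0],[-0.2,0.2,0],255],[[0,0,0],[-0.2,0.2,0],255],[[0,0,0],[-0.2,0.2,0],255],[[0,0,0],[-0.2,0.2,0],255]])

```text
clock: 7.1
tcp_pos: [0.5226, -0.1745, 0.0472]
orientation: [-0.005, 0.736, 0.677, 0.001]
wrist_force: [-13.8, 17.9, 24.3]
finger_gap: 0.0397
grip_force: 29.3
```

```bash
python3 plan.py
```

```text
t 7.1 tcp [ 522.6 -174.5   47.2] LP [101.6  -0.5 -12.8] yaw -4.85 F_lp [-16.6 -15.3  24.3] j6 1.18
LP axes in tool [[-1.0, -0.003, -0.008], [-0.003, 1.0, -0.005], [0.008, -0.005, -1.0]]
```

Request:
carry_out(steps=[[[0,0,0],[0.1,-0.1,0],255],[[0,0,0],[0.2,-0.2,0],255],[[0,0,0],[0.25,-0.25,0],255],[[0,0,0],[0.25,-0.25,0],200],[[0,0,0],[0.25,-0.25,0],100],[[0,0,0],[0.25,-0.25,0],0],[[0,0,0],[0.25,-0.25,0],0],[[0,0,0],[0.25,-0.25,-1],0]])

```text
clock: 8.1
tcp_pos: [0.5232, -0.1769, 0.0547]
orientation: [-0.001, 0.737, 0.676, -0.0]
wrist_force: [0.0, -0.0, -0.3]
finger_gap: 0.0853
grip_force: 0.0
```

Request:
carry_out(steps=[[[0,0,0],[0,0,-4],0],[[0,0,0],[0,0,-8],0],[[0,0,0],[4,0,-12],0],[[0,0,0],[9,0,-14],0],[[0,0,0],[14,0,-14],0],[[0,0,0],[20,0,-14],0],[[0,0,0],[26,0,-14],0],[[0,0,0],[26,0,-14],0]])

```text
clock: 9.1
tcp_pos: [0.5463, 0.0858, 0.1959]
orientation: [-0.0, 0.735, 0.678, 0.001]
wrist_force: [-0.8, -0.4, 0.3]
finger_gap: 0.0853
grip_force: 0.0
```

```bash
python3 - <<'E'
from m import *
import plan; plan.show()
for n in('top','scene'):
    im,w=cloud(n); np.savez(n+'1.npz',im=im,w=w)
    L=plan.RL.inv().apply((w-plan.LP).reshape(-1,3)).reshape(w.shape)
    if n=='scene': rect(reg(L,.05,.15,-.06,.06,.0,.04),L,'head')
    else: rect(reg(L,.05,.15,-.06,.06,.005,.04),L,'head')
    rect(reg(L,.04,.139,-.08,.034,-.035,-.015),L,'foot')
    rect(reg(L,-.2,.2,-.12,.12,-.055,.04),L,'plate')
    if n=='top': save('pics/seat.png',im[170:270,270:380],6)
E
```

```text
t 9.1 tcp [546.3  85.8 195.9] LP [-159.8    0.4  135.9] yaw -4.6 F_lp [ 0.5 -0.7  0.3] j6 1.66
LP axes in tool [[-1.0, -0.007, -0.001], [-0.007, 1.0, 0.001], [0.001, 0.001, -1.0]]
head 273 c [103.6  -0.4] size [40.5 39.5] ang 4.8 z [12.1 21.  25.5]
foot 453 c [104.2  -3.4] size [69.4 74.8] ang 0.1 z [-30.2 -26.7 -22.3]
plate 5174 c [ 15.  -15.9] size [143.1 285.7] ang 89.9 z [-54.5 -50.6  22.1]
head 341 c [103.    1.3] size [43.9 40.2] ang 89.7 z [ 2.4 20.6 23.5]
foot 394 c [104.1  -0.4] size [69.5 68.8] ang 0.0 z [-29.8 -26.1 -17.9]
plate 5644 c [-10.8 -15.4] size [325.5 145.7] ang 0.5 z [-53.5 -49.2  22.6]
```

View pics/seat.png

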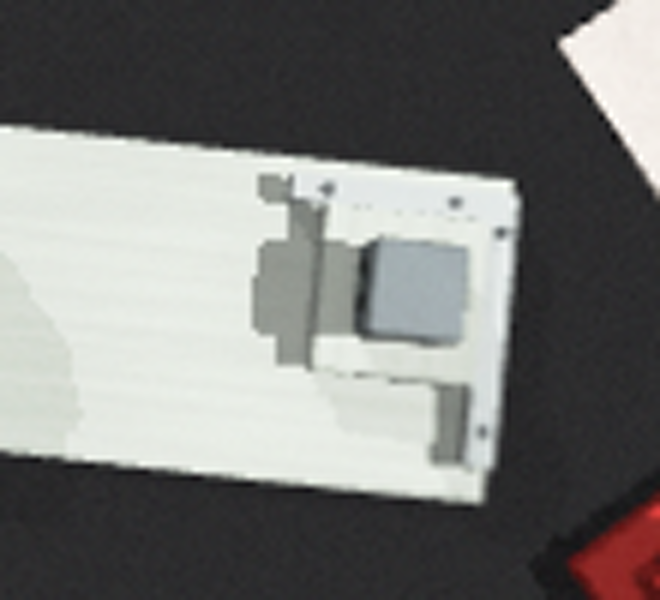

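The picture shows the detector head at (415,290) and its foot flush against both white bars, with no gap visible at the top or right. The depth fit agrees: x about 104.5, y about -0.4, square. Next is the cuvette.

```bash
python3 plan.py 584 298.3 130 108.6; python3 - <<'E'
from m import *
for n in ('top','scene'):
    b=np.load(n+'1.npz'); W=b['w']
    m=reg(W,.56,.61,.27,.33,.034,.07); p=W[m]; print(n,np.round(p.mean(0)*1e3,1))
    rect(reg(W,.4,.7,.2,.37,.012,.03),W,n+' rack'); rect(m,W,n+' cuv')
E
```

```text
t 9.2 tcp [546.4  82.4 195.7] LP [-156.4    0.8  135.7] yaw -4.86 F_lp [ 0.6 -0.4  0.1] j6 1.66
LP axes in tool [[-1.0, -0.002, 0.0], [-0.002, 1.0, 0.0], [-0.0, 0.0, -1.0]]
turn deg [-1.0000e-02  4.0000e-02 -1.1346e+02] shift cm [21.83  1.91  6.56]
top [583.4 297.1  48.9]
top rack 915 c [546.3 285.2] size [171.4  51.1] ang 18.9 z [18.3 23.3 27.3]
top cuv 94 c [583.9 297.1] size [42.2 13.6] ang 20.0 z [35.4 51.1 58.8]
scene [585.5 297.7  48.6]
scene rack 728 c [546.2 286.1] size [171.   56.6] ang 19.0 z [14.  23.8 27.6]
scene cuv 152 c [584.7 300.3] size [42.1 19. ] ang 12.3 z [36.  50.6 58.2]
```

Request:
carry_out(steps=[[[0,0,-10],[3,0.3,0],0],[[0,0,-20],[6,0.6,0],0],[[0,0,-30],[9,0.9,0],0],[[0,0,-40],[12,1.2,0],0],[[0,0,-50],[15,1.5,0],0],[[0,0,-60],[18,1.7,0],0],[[0,0,-70],[20,1.9,0],0],[[0,0,-80],[21.8,1.9,0],0]])

```text
clock: 10.2
tcp_pos: [0.5853, 0.296, 0.1953]
orientation: [-0.0, 0.129, 0.992, -0.0]
wrist_force: [0.2, -0.2, 0.2]
finger_gap: 0.0854
grip_force: 0.0
```

```bash
python3 plan.py 584 298.3 100 108.8
```

```text
t 10.2 tcp [585.3 296.  195.3] LP [-372.5   20.9  135.3] yaw 75.21 F_lp [0.2 0.2 0.2] j6 0.6
LP axes in tool [[-0.17, -0.985, 0.0], [-0.985, 0.17, -0.0], [-0.0, -0.0, -1.0]]
turn deg [-2.000e-02 -0.000e+00 -3.359e+01] shift cm [0.18 0.19 9.53]
```

Request:
carry_out(steps=[[[0,0,-10],[0.1,0.1,2],0],[[0,0,-20],[0.1,0.1,5],0],[[0,0,-30],[0,0.1,7.5],0],[[0,0,-33.6],[0,0.1,9.5],0],[[0,0,-33.6],[0,0.1,9.5],0],[[0,0,-33.6],[0,0.1,9.5],0],[[0,0,-33.6],[0,0.1,9.5],0],[[0,0,-33.6],[0,0.1,9.5],0]])

```text
clock: 11.2
tcp_pos: [0.5851, 0.2986, 0.1014]
orientation: [0.001, -0.162, 0.987, 0.0]
wrist_force: [0.1, 1.0, 0.4]
finger_gap: 0.0855
grip_force: 0.0
```

```bash
python3 plan.py 584 298.3 31 108.8; python3 - <<'E'
from h import *
im,_=cloud('scene'); im2,_=cloud('top')
A=cv2.resize(im[110:230,280:400],(400,400)); B=cv2.resize(im2[150:250,100:200],(400,400)); save('pics/above.png',np.hstack([A,B]))
E
```

```text
t 11.2 tcp [585.1 298.6 101.4] LP [-375.1   20.4   41.4] yaw 108.61 F_lp [-1.   0.   0.4] j6 0.02
LP axes in tool [[0.401, -0.916, -0.001], [-0.916, -0.401, 0.002], [-0.002, 0.0, -1.0]]
turn deg [ 0.    0.1  -0.19] shift cm [0.12 0.01 7.04]
```

View pics/above.png

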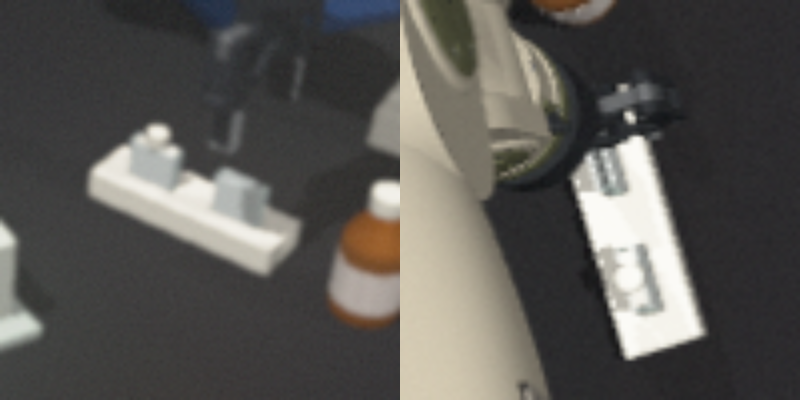

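The left half shows the open fingers at (225,145) and (300,95), straddling the line of the open cuvette at (240,195). In the right half the stoppered cell at (630,280) is well clear. I'll descend and grip.

Request:
carry_out(steps=[[[0,0,0],[0.1,0,2.5],0],[[0,0,0],[0.1,0,5],0],[[0,0,0],[0.1,0,7],0],[[0,0,0],[0.1,0,7],0],[[0,0,0],[0.1,0,7],0],[[0,0,0],[0.1,0,7],60],[[0,0,0],[0.1,0,7],120],[[0,0,0],[0.1,0,7],150]], force=20)

```text
clock: 12.3
tcp_pos: [0.5838, 0.2983, 0.0308]
orientation: [0.0, -0.162, 0.987, 0.0]
wrist_force: [1.0, 0.4, -0.1]
finger_gap: 0.0352
grip_force: 0.0
```

Request:
carry_out(steps=[[[0,0,0],[0,0,0],170],[[0,0,0],[0,0,0],190],[[0,0,0],[0,0,0],210],[[0,0,0],[0,0,0],230],[[0,0,0],[0,0,0],255],[[0,0,0],[0,0,0],255],[[0,0,0],[0,0,0],255],[[0,0,0],[0,0,0],255]])

```text
clock: 13.3
tcp_pos: [0.5833, 0.2986, 0.0303]
orientation: [-0.0, -0.162, 0.987, 0.0]
wrist_force: [-1.0, 4.2, -0.6]
finger_gap: 0.0122
grip_force: 23.1
```

```bash
python3 plan.py 584 298.3 31 108.8
```

```text
t 13.3 tcp [583.3 298.6  30.3] LP [-374.9   18.7  -29.7] yaw 108.66 F_lp [-4.1 -1.3 -0.6] j6 0.02
LP axes in tool [[0.401, -0.916, -0.001], [-0.916, -0.401, -0.0], [-0.0, 0.001, -1.0]]
turn deg [ 0.04  0.   -0.14] shift cm [-0.06 -0.05 -0.07]
```

Request:
carry_out(steps=[[[0,0,0],[0,0,-0.7],255],[[0,0,0],[0,0,-1.5],255],[[0,0,0],[0,0,-2.5],255],[[0,0,0],[0,0,-4],255],[[0,0,0],[0,0,-6],255],[[0,0,0],[0,0,-8],255],[[0,0,0],[0,0,-10],255],[[0,0,0],[0,0,-12],255]])

```text
clock: 14.3
tcp_pos: [0.5839, 0.2977, 0.1523]
orientation: [0.001, -0.162, 0.987, -0.0]
wrist_force: [-0.9, -0.5, -0.3]
finger_gap: 0.0121
grip_force: 23.1
```

```bash
python3 plan.py 532 -73.3 150 175
```

```text
t 14.3 tcp [583.9 297.7 152.3] LP [-374.1   19.4   92.3] yaw 108.61 F_lp [ 0.5 -0.9 -0.3] j6 0.02
LP axes in tool [[0.4, -0.916, 0.0], [-0.916, -0.4, 0.002], [-0.001, -0.001, -1.0]]
turn deg [-8.000e-02  5.000e-02 -6.639e+01] shift cm [ 16.76 -33.51   0.23]
```

Request:
carry_out(steps=[[[0,0,-5],[1,-2,0],255],[[0,0,-13],[3,-6,0],255],[[0,0,-22],[5.4,-10.8,0],255],[[0,0,-31],[7.8,-15.6,0],255],[[0,0,-40],[10.2,-20.4,0],255],[[0,0,-49],[12.6,-25.2,0],255],[[0,0,-58],[14.8,-29.6,0],255],[[0,0,-66.4],[16.2,-32.4,0],255]])

```text
clock: 15.3
tcp_pos: [0.5333, -0.0634, 0.1517]
orientation: [0.0, -0.677, 0.736, -0.001]
wrist_force: [-0.9, -0.4, -0.8]
finger_gap: 0.0122
grip_force: 23.0
```

Request:
carry_out(steps=[[[0,0,0],[0,0,0],255],[[0,0,0],[0,0,0],255],[[0,0,0],[0,0,0],255],[[0,0,0],[0,0,0],255],[[0,0,0],[0,0,0],255],[[0,0,0],[0,0,0],255],[[0,0,0],[0,0,0],255],[[0,0,0],[0,0,0],255]])

```text
clock: 16.3
tcp_pos: [0.5335, -0.0606, 0.1503]
orientation: [0.0, -0.676, 0.737, 0.0]
wrist_force: [0.3, 0.3, -0.3]
finger_gap: 0.0122
grip_force: 23.0
```

```bash
python3 plan.py 532 -73.3 55.8 175; python3 - <<'E'
from h import *
im,_=cloud('scene'); save('pics/carry.png',im[110:270,130:330],4)
E
```

```text
t 16.3 tcp [533.5 -60.6 150.3] LP [-12.8   0.4  90.3] yaw 175.03 F_lp [-0.4  0.2 -0.3] j6 -1.75
LP axes in tool [[1.0, 0.001, -0.0], [0.001, -1.0, -0.0], [-0.0, 0.0, -1.0]]
turn deg [0.   0.01 0.03] shift cm [1.28 0.04 9.45]
```

View pics/carry.png

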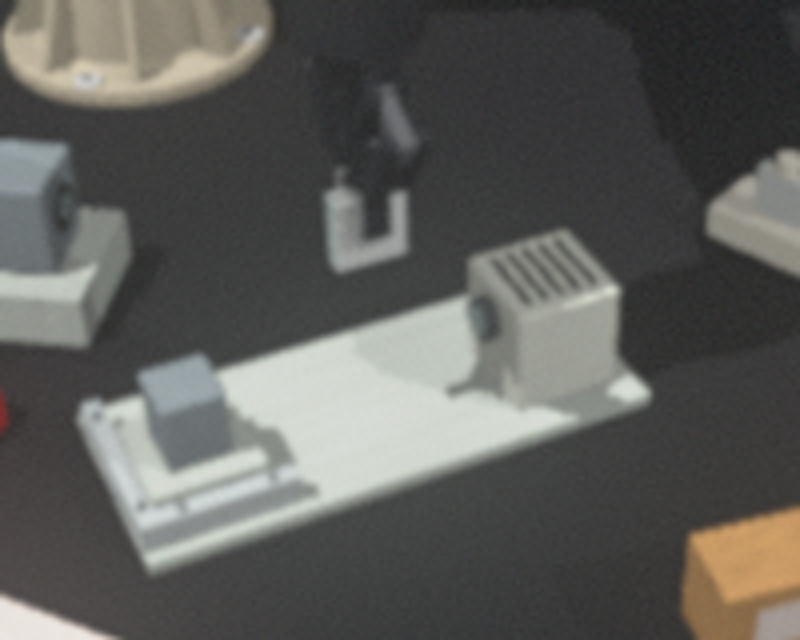

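The picture shows the cuvette held upright in the fingers at (365,230), with the detector seated at (190,420) and the lamp at (545,310). I'll lower it into the light path.

Request:
carry_out(steps=[[[0,0,0],[0.6,0,0.5],255],[[0,0,0],[1.3,0,1.5],255],[[0,0,0],[1.3,0,3],255],[[0,0,0],[1.3,0,4.5],255],[[0,0,0],[1.3,0,6],255],[[0,0,0],[1.3,0,7.5],255],[[0,0,0],[1.3,0,8.7],255],[[0,0,0],[1.3,0,9.4],255]])

```text
clock: 17.35
tcp_pos: [0.5321, -0.0734, 0.0553]
orientation: [-0.0, -0.676, 0.737, 0.0]
wrist_force: [-0.1, 0.1, -0.4]
finger_gap: 0.0116
grip_force: 23.0
```

Request:
carry_out(steps=[[[0,0,0],[0,0,0],255],[[0,0,0],[0,0,0],255],[[0,0,0],[0,0,0],255],[[0,0,0],[0,0,0],255],[[0,0,0],[0,0,0],255],[[0,0,0],[0,0,0],255],[[0,0,0],[0,0,0],255],[[0,0,0],[0,0,0],255]])

```text
clock: 18.35
tcp_pos: [0.5324, -0.0736, 0.0562]
orientation: [0.0, -0.676, 0.737, 0.0]
wrist_force: [-1.0, -1.0, -0.4]
finger_gap: 0.0121
grip_force: 23.0
```

```bash
python3 plan.py 532 -73.3 55.8 175; python3 - <<'E'
from m import *
import plan
im,w=cloud('scene'); save('pics/final.png',im[110:270,130:330],4)
L=plan.RL.inv().apply((w-plan.LP).reshape(-1,3)).reshape(w.shape)
m=reg(L,-.035,.035,-.03,.03,-.04,.03)&(im.min(2)>90); p=L[m]*1000
print('cuv pts',len(p),np.round(np.percentile(p,[3,50,97],axis=0),1))
rect(reg(L,.05,.15,-.06,.06,.0,.04),L,'head'); rect(reg(L,.04,.139,-.08,.034,-.035,-.015),L,'foot')
E
```

```text
t 18.35 tcp [532.4 -73.6  56.2] LP [ 0.2  0.4 -3.8] yaw 175.04 F_lp [ 1.1 -0.9 -0.4] j6 -1.77
LP axes in tool [[1.0, 0.001, -0.0], [0.001, -1.0, -0.0], [-0.0, 0.0, -1.0]]
turn deg [0.   0.01 0.04] shift cm [-0.02  0.04  0.04]
cuv pts 226 [[-18.5  -5.  -20.9]
 [ 10.8   6.5   1.4]
 [ 21.9  19.3  25.9]]
head 337 c [104.    2.4] size [42.7 41.2] ang 85.2 z [ 2.6 20.9 23.6]
foot 383 c [104.1  -2.7] size [69.5 73.4] ang 0.2 z [-28.5 -25.9 -18.7]
```

View pics/final.png

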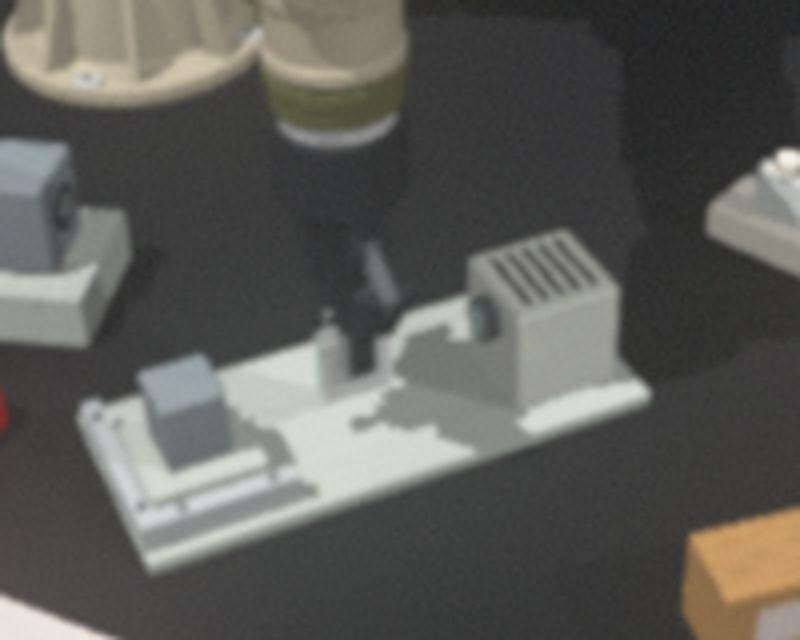

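The picture shows the cuvette at (355,355), held along the light path between lens and detector and clear of both. The detector is still flush. The cuvette is centred to within a few millimetres, so I'm handing in.

```bash
python3 -c "
from workcell import env
print(env.hand_in())"
```

```text
the job is handed in; nothing more can be done
None
```

I handed the job in at about 18 s of the 72 s allowed, with the detector flush in the fence corner (by the last picture and depth fit) and the open cuvette held upright in the middle of the light path; the hand-in returned no verdict.

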